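Put the jar roller into reverse

ROBOT

A 6-joint arm with a two-finger parallel gripper is mounted at the origin on a cart in front of the work surface, level with it; the furniture and walls round the work are solid. World frame = base frame: x ahead of the robot, y to its left, z up, the work surface at z = 0. Lengths are in m, angles in degrees, forces in N, time in s.
With the tool pointing down it reaches from about 0.4 to 0.825 m from the base axis. Payload 7 kg.
Tool frame: the origin (TCP) lies midway between the tips of the shut fingers; the grasp point (between the pads) lies 19 mm behind it; z points along the fingers, y is the line along which they close (so a half turn about z gives the same grasp; the last joint's range is limited). The gripper opens to 88 mm and grips with 3 to 60 N. Pads are 19 mm wide; open, the fingers measure 130 mm over their backs; the gripper's body (78 mm by 193 mm) begins 47 mm behind the grasp point.
Start: joints at [89.903, 20.546, 0.682, 0, -70.136, -16.507], TCP at [0.193, 0.647, 0.227] pointing down, gripper open.
Joint ranges: [-176.03, 176.03], [-82.01, 121.73], [-58.28, 71.71], [-173.87, 95.51], [-174.79, -0.11], [-173.66, 173.66]. Speed limits (degrees/s): [136.94, 136.94, 172.46, 180, 180, 180].

INTERFACE

Orientations are given as [roll, pitch, yaw] about the fixed x, y, z axes, in that order (R = Rz(yaw) Ry(pitch) Rx(roll)).
In Python, from plant import ctrl gives the robot as it stands. The module is installed in compiled form; this text tells all that it offers.
- The arm moves only by the tool play_rows, never from a script. Its argument "commands" is a list that holds one entry, the list of rows, each a list of 7 numbers: the turn, a rotation vector about the tool's x, y, z in rad, then the shift along the tool's x, y, z in cm, then the finger opening in cm, from 0 to 8.76. In form: [[[ax, ay, az, x, y, z, grip], ...]]. A call has 1 to 8 rows; each row is the pose to reach, as a shift and turn from the pose commanded when the call began, along the tool's axes at that moment; what a row does not reach only later rows make up. A row lasts 1/12 s, in which the tool goes at most 41.7 mm and 7.16 degrees, less where a joint would pass 70% of its speed; a pose out of reach is approached as far as the arm can. A call with a gripper value outside its range is refused whole. The fingers move at their own pace and stop on an object; the grip force is fixed at half the most. Time passes only in rows, so rows that repeat a pose let the fingers close. It gives the time, the measured TCP pose, the force, the opening and the grip force at its end, in the units of the state.
- ctrl.get_obs(): the state, without advancing time (a new reading comes with each control period).
- ctrl.snapshot(name): name is "side" or "top"; returns a dict with "color" (480x640x3 uint8, red, green, blue), "camera_matrix" (3x3 intrinsics, pixels), "origin" and "rotation" of the camera in the world. Camera axes: x right, y down, z forward; pixel columns grow to the right and rows downward; lengths in m; the calibration is good to about 2 mm. A picture is of the moment at which its call begins. There is no depth.
- ctrl.close_job(): hands the job in; it is judged then, once.
Trained networks look in a picture, given as the dict that the camera call returned (one of the last four; its "shot" number tells which), for a name from the list of things; names that differ only in an ending like _2 or _b are one class to them, and where a whole thing is asked for, a point or a joint stands for the part that bears it (a point fixed in the world has none). Each returns a list of dicts, best first, with "conf" (0 to 1); they miss things now and then, are a little off and sometimes report something else, mostly with a low value. They report only what shows in the picture. A call takes as long as a camera call.
- ctrl.find_in(picture, name): "bbox" ([left, top, width, height] in pixels, round what is visible of it).
The state is a dict: "clock": time; "joint_pos": joint angles; "qvel": joint speeds; "tau": joint torques, N m; "tool_pos": TCP position; "orientation": TCP orientation; "force": force on the tool from outside, world axes, zero at the start; "moment": the same for the moment, N m; "opening": finger opening in m; "gripper_force": force on a finger pad.
Only numpy, scipy, OpenCV 4.12 (cv2) and the standard library are available. Lean on these libraries where they do the work, as an engineer would, in place of code of your own. Each camera call takes 0.05 s, during which the arm holds its last target. There are 200 camera calls.

TASK

Change the jar roller over to reverse. First press the red mushroom on the yellow stop box down until it latches; then lift the red lockout collar on the roller's lever, push the lever away past the yellow gate lips to the far (orange) end and let the collar drop back down; last, turn the mushroom clockwise so that it pops up again. Leave the other things on the desk where they are.

Things in the scene. Friction and masses are not known exactly. Their poses are not given: they have to be found in the camera images.
- drive_unit: grey jar-roller drive, fixed, 220 x 156 mm (x -75 to +145 mm); jar lying on rollers at its back (top 165 mm high, x +45 to +125 mm), drum (radius 62 mm, 72 wide) with lever in front. Origin on the table under the lever's pivot; x to the unit's back (away from the robot at yaw 0), y left, z up. Pivot 64 mm above the origin, axis along y: the lever swings in the x-z plane.
- lever (a joint): lever angle, rad: 0 at the near end (green), leaning 0.64 rad from vertical towards the unit's -x; grows pushed away (lean = 0.64 - value) to the end stop 0.72 (about upright, orange). Starts at 0 to 0.14; stays where left (friction 0.25 N m). Collar down, the yellow gate lips stop it at 0.19; the collar drops fully again only beyond 0.58.
- collar (a joint): how far the red lockout collar is lifted along the lever, m: 0 down (spring-held), 0.014 fully up; it passes the lips from 0.009 up. Spring 4 N when down, 8 N at the top; let go, it snaps down.
- collar_grip (a point): centre of the red collar, a ribbed cylinder 34 mm across, 28 mm long, round the lever, 102 mm from the pivot when down; z up along the lever, y along the pivot axis. Below it a 16 mm sleeve down to the drum (gate lips end 30 mm below this point); above it the 10 mm stem and a black end knob 26 mm across, top 47 mm above this point when the collar is down.
- stop_box: yellow radio stop box on a dark stand, 104 x 94 mm, fixed; origin on the table under the box's middle, x to its back. Its 84 x 90 mm face (centre 118 mm above the table) leans 25 deg from level towards -x (the front); the mushroom stands square on it. A 10 mm aerial stub at the back left is 155 mm high.
- stop_top (a point): middle of the top of the red mushroom head, which is 48 mm in diameter and 20 mm thick (straight rim from 4 to 17 mm below this point); z points out along its axis (25 deg from vertical, towards the front of the box); when up it is 34 mm from the face. x and y turn with the head.
- stop_push (a joint): how far the mushroom is pressed in along its axis, m: 0 up, 0.012 at the bottom stop. Pushed past 0.0085 it latches and then stays at about 0.008. Spring 3 to 7 N, plus a few N for the latch on the way down.
- stop_turn (a joint): turn of the mushroom, rad: 0 at rest, grows clockwise seen from its top, stop at 1.05. A latched mushroom is set free by about 0.6 (turn it 0.8 or more) and pops up when let go; it springs slowly back to 0.
- notebook: loose notebook, 210 x 152 x 16 mm, right of the work; leave it
- pen: loose black pen, 145 mm, at the front; leave it
- wood_handle: loose wooden tool handle, 139 mm, front right; leave it
- tweezers: loose tweezers, 106 mm, front left; leave it

How it is judged (in metres and radians):
On the way, in this order (a step that is already met when the one before it is completed fails the run):
1. the mushroom is pressed down and latched, with the lever still at the near side of the gate (value of joint stop_push above 0.0065 m and value of joint lever below 0.3 rad), for 0.2 s.
2. the lever is beyond the gate with its collar down, while the mushroom is still latched (value of joint lever above 0.5 rad and value of joint collar below 0.003 m and value of joint stop_push above 0.0065 m), for 0.2 s.
3. the mushroom is up again, the lever still in reverse (value of joint stop_push below 0.002 m and value of joint lever above 0.5 rad), for 0.2 s.
At the end, for the whole second after the job is handed in: The lever rests beyond the gate lips (over 0.5 rad) with the collar down (within 3 mm), and the mushroom is up (within 2 mm) (all of step 3 and value of joint collar below 0.003 m and velocity of joint lever below 0.05 rad/s); the robot touches nothing.
It fails at once if the notebook, pen, wooden handle or tweezers is shifted by more than 30 mm (distance of any of notebook, pen, wood_handle, tweezers from where it was at the start of the episode above 0.03 m).
It also fails if it takes over 61 s, if anything falls off the work surface, if the arm or the gripper's body presses on something with over 40 N, if the wrist force passes 120 N, or if a joint passes its speed limit or range.

## Working session

There is one attempt and no reset: what is moved stays moved. The work goes in short steps, Python scripts to look and compute and a tool call to move; the robot and the scene stay as the last step left them, time stands still between calls to the robot, and variables do not carry over. Pictures are saved under pics/ and viewed, at most 10 in all, crops included, and the job is handed in when it is done.

Besides the shell and the picture viewer there is one more tool, called as name(argument=value, ...), one argument or row to a line, values as JSON. play_rows: Moves the arm, as the interface text tells. Its arguments: {"type":"object","properties":{"commands":{"type":"array","items":{"type":"array","items":{"type":"array","items":{"type":"number"}}}}},"required":["commands"]}

```bash
mkdir -p pics; cat > h.py <<'E'
import numpy as np, cv2
from scipy.spatial.transform import Rotation as R
from plant import ctrl
def save(p,n): cv2.imwrite('pics/'+n,cv2.cvtColor(p['color'],cv2.COLOR_RGB2BGR))
def ray(p,u,v):
    d=np.linalg.inv(p['camera_matrix'])@[u,v,1]; d=np.array(p['rotation'])@d
    return np.array(p['origin']),d/np.linalg.norm(d)
def atz(p,u,v,z):
    o,d=ray(p,u,v); return o+d*(z-o[2])/d[2]
def tri(r1,r2):
    (a,d),(b,e)=r1,r2
    s=np.linalg.lstsq(np.c_[d,-e],b-a,rcond=None)[0]
    x,y=a+s[0]*d,b+s[1]*e
    return (x+y)/2,np.linalg.norm(x-y)
def proj(p,X):
    c=np.array(p['rotation']).T@(np.array(X)-p['origin']); q=p['camera_matrix']@c; return q[:2]/q[2]
def pose():
    o=ctrl.get_obs(); return np.array(o['tool_pos']),R.from_euler('xyz',o['orientation'],degrees=True)
E
python3 - <<'E'
from h import *
o=ctrl.get_obs(); print({k:np.round(v,3) for k,v in o.items()})
P={n:ctrl.snapshot(n) for n in('side','top')}
for n,p in P.items():
    save(p,n+'0.png'); print(n,p['origin'],np.round(p['rotation'],3).tolist(),np.round(p['camera_matrix'],1).tolist())
    for t in ['drive_unit','lever','collar_grip','stop_box','stop_top','notebook','pen','wood_handle','tweezers']:
        r=ctrl.find_in(p,t)
        print(t,[(np.round(q['bbox']).tolist(),round(q['conf'],2)) for q in r[:2]])
E
```

```text
{'clock': np.float64(0.0), 'joint_pos': array([ 8.9902e+01,  2.0591e+01,  6.3300e-01, -2.2000e-02, -7.0136e+01,
       -1.6506e+01]), 'qvel': array([-0.097,  0.042, -0.049,  0.048, -0.003,  0.046]), 'tau': array([ 0.0000e+00, -5.8272e+01,  2.9305e+01,  6.9970e+00,  7.0000e-03,
       -0.0000e+00]), 'tool_pos': array([0.193, 0.646, 0.226]), 'orientation': array([ 1.79903e+02, -7.00000e-03, -1.66120e+01]), 'force': array([-0.569,  0.372,  0.778]), 'moment': array([ 0.046, -0.006,  0.001]), 'gripper_force': np.float64(0.0), 'opening': np.float64(0.087)}
side [-0.07401087 -1.07446866  0.78961119] [-119.767, 0.702, -30.12] [[527.2, 0.0, 325.8], [0.0, 527.2, 247.2], [0.0, 0.0, 1.0]]
drive_unit [([270.0, 192.0, 86.0, 81.0], 0.73)]
lever [([278.0, 200.0, 15.0, 22.0], 0.65)]
collar_grip [([279.0, 207.0, 18.0, 19.0], 0.57)]
stop_box [([336.0, 228.0, 49.0, 72.0], 0.57)]
stop_top [([345.0, 236.0, 16.0, 16.0], 0.62)]
notebook [([269.0, 189.0, 86.0, 85.0], 0.72), ([330.0, 322.0, 114.0, 74.0], 0.6)]
pen [([276.0, 198.0, 18.0, 24.0], 0.53)]
wood_handle [([305.0, 317.0, 27.0, 37.0], 0.52)]
tweezers []
top [ 0.2919856  -0.08306832  0.93593937] [-166.127, -0.027, -92.435] [[461.5, 0.0, 321.4], [0.0, 461.5, 236.6], [0.0, 0.0, 1.0]]
drive_unit [([158.0, 153.0, 104.0, 124.0], 0.59)]
lever [([191.0, 235.0, 24.0, 23.0], 0.69)]
collar_grip [([193.0, 235.0, 22.0, 18.0], 0.79), ([308.0, 188.0, 33.0, 26.0], 0.55)]
stop_box [([299.0, 166.0, 56.0, 70.0], 0.87)]
stop_top [([312.0, 190.0, 34.0, 23.0], 0.84)]
notebook [([410.0, 199.0, 94.0, 109.0], 0.71)]
pen [([255.0, 297.0, 63.0, 6.0], 0.88), ([316.0, 192.0, 26.0, 27.0], 0.45)]
wood_handle [([356.0, 296.0, 68.0, 10.0], 0.87)]
tweezers [([164.0, 306.0, 7.0, 6.0], 0.64), ([192.0, 236.0, 24.0, 22.0], 0.61)]
```

```bash
sed -i "s/np.array(p\['rotation'\])/RM(p)/" h.py; cat >> h.py <<'E'
def RM(p): return R.from_euler('xyz',p['rotation'],degrees=True).as_matrix()
E
python3 - <<'E'
from h import *
for n,(x,y,w,h) in {'side':(240,160,220,165),'top':(140,130,260,195)}.items():
    i=cv2.imread(f'pics/{n}0.png')[y:y+h,x:x+w]
    f=800/w; cv2.imwrite(f'pics/{n}0c.png',cv2.resize(i,(800,600),interpolation=cv2.INTER_CUBIC))
E
```

```text
(no output)
```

View pics/side0c.png

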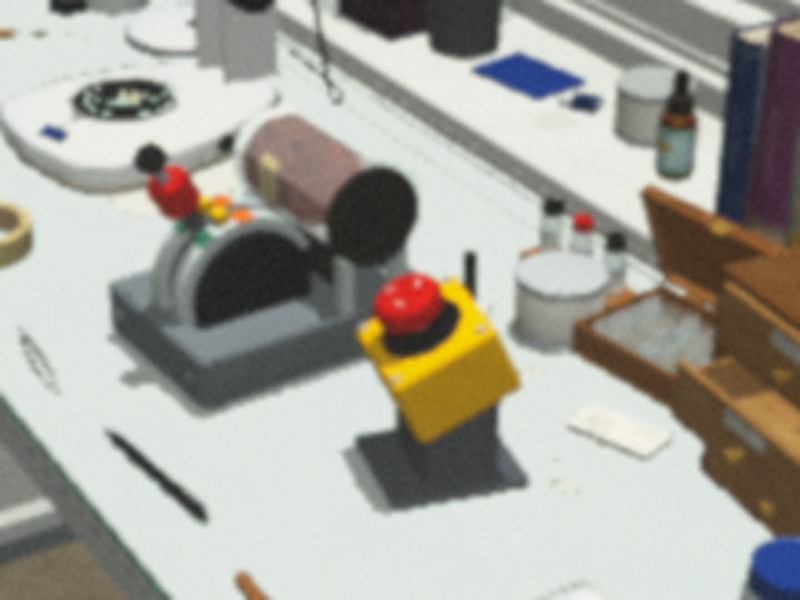

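View pics/top0c.png

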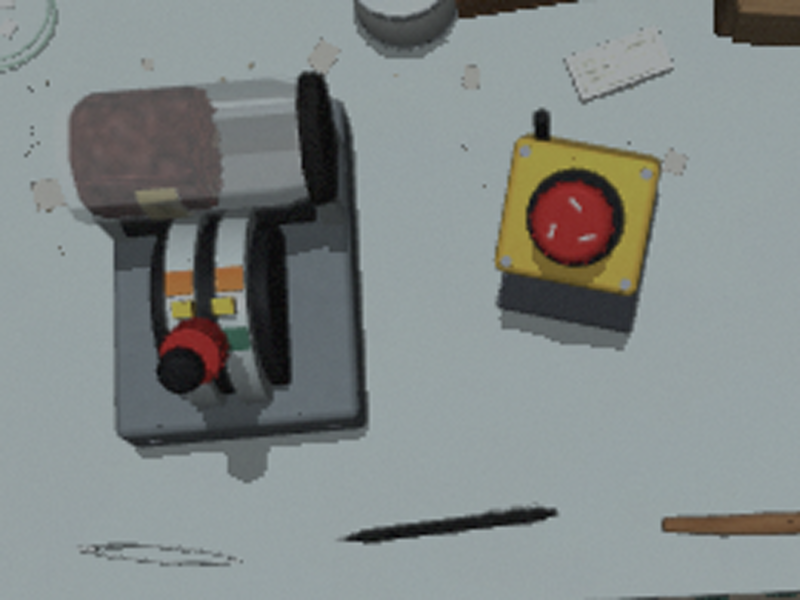

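View pics/top0.png

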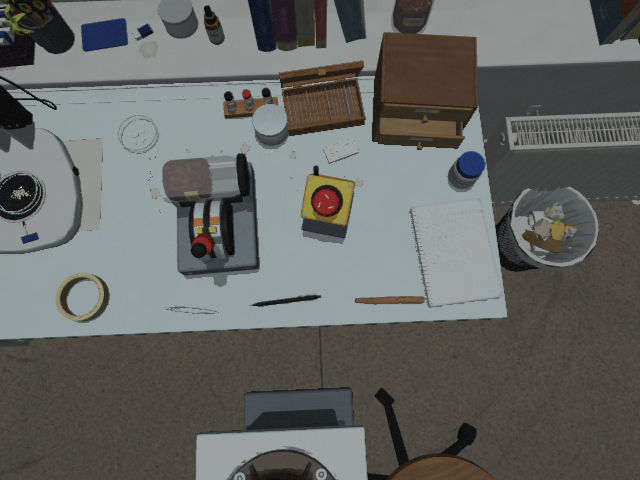

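```bash
cat > fit.py <<'E'
from h import *
from scipy.optimize import least_squares
P={n:ctrl.snapshot(n) for n in('side','top')}
T=lambda u,v:np.array([140+u/(800/260),130+v/(800/260)]); S=lambda u,v:np.array([240+u/(800/220),160+v/(800/220)])
def z(yaw): return R.from_euler('z',yaw).as_matrix()
s,c=np.sin(np.radians(25)),np.cos(np.radians(25))
# red blobs
for n in P:
    h=cv2.cvtColor(P[n]['color'],cv2.COLOR_RGB2HSV)
    m=(((h[...,0]<6)|(h[...,0]>172))&(h[...,1]>150)&(h[...,2]>70)).astype(np.uint8)
    k,_,st,ce=cv2.connectedComponentsWithStats(m)
    print(n,[(st[i].tolist(),ce[i].round(1).tolist()) for i in range(1,k) if st[i,4]>60 and st[i,1]>180])
def box(q):
    Rz=z(q[2]); F=np.array([q[0],q[1],.118])
    g=lambda a,b,n:F+Rz@np.array([a*c-n*s,b,a*s+n*c])
    return g
bo=[('top',(.042,.045,0),T(515,137)),('top',(.042,-.045,0),T(662,160)),('top',(-.042,-.045,0),T(636,294)),('top',(-.042,.045,0),T(497,268)),
 ('side',(-.042,.045,0),S(358,325)),('side',(-.042,-.045,0),S(397,385)),('side',(.042,-.045,0),S(492,327)),
 ('top',(0,0,.024),T(572,217)),('side',(0,0,.024),S(408,302))]
r=least_squares(lambda q:np.concatenate([proj(P[n],box(q)(*a))-u for n,a,u in bo]),[.55,-.1,0],loss='soft_l1')
print('box',r.x,np.degrees(r.x[2])); print(r.fun.reshape(-1,2).round(1).tolist()); print('top pt',box(r.x)(0,0,.034))
def U(q):
    Rz=z(q[2]); return lambda x,y,zz: np.array([q[0],q[1],0])+Rz@np.array([x,y,zz])
def lev(q,d): return U(q)(-d*np.sin(q[3]),0,.064+d*np.cos(q[3]))
def f(q):
    e=[]
    for n,d,u in [('top',.136,T(183,370)),('side',.136,S(151,159)),('top',.102,T(198,348)),('side',.102,S(175,192))]: e.append(2*(proj(P[n],lev(q,d))-u))
    for n,x,y,u in [('top',-.075,.078,T(121,437)),('top',-.075,-.078,T(367,426)),('top',.145,-.078,T(345,98)),('side',-.075,.078,S(113,284)),('side',-.075,-.078,S(202,368))]:
        e.append(proj(P[n],U(q)(x,y,q[4]))-u)
    e.append(proj(P['side'],U(q)(-.075,-.078,0))-S(206,408))
    return np.concatenate(e)
r2=least_squares(f,[.55,.2,0,.55,.04],loss='soft_l1')
print('unit',r2.x,np.degrees(r2.x[2])); print(r2.fun.reshape(-1,2).round(1).tolist()); print('collar',lev(r2.x,.102),'knob',lev(r2.x,.136))
t=[o[2] for o in [('a',0,T(183,370)),('a',0,S(151,159))]]
print('tri knob',tri(ray(P['top'],*t[0]),ray(P['side'],*t[1])))
E
python3 fit.py
```

```text
side [([281, 206, 13, 13, 104], [287.8, 212.4]), ([343, 236, 19, 16, 211], [351.8, 243.4])]
top [([312, 189, 28, 27, 506], [325.7, 201.5]), ([192, 233, 21, 21, 196], [203.7, 241.1])]
box [ 0.56485117 -0.10613895 -0.22972728] -13.162403660341488
[[-0.1, -1.8], [0.1, -0.8], [0.3, -0.0], [-1.5, -0.2], [-2.8, 0.7], [-2.3, 1.5], [0.9, 0.2], [0.5, 0.2], [-0.5, 0.2]]
top pt [ 0.55085964 -0.10286696  0.14881446]
unit [0.53146325 0.11466367 0.04467168 0.50478994 0.04329741] 2.559498571666858
[[1.3, -3.3], [-0.7, 1.4], [-0.2, -0.1], [-2.1, 0.0], [-0.9, -0.1], [-1.1, -3.4], [0.3, -0.8], [-2.7, 0.9], [-0.9, 0.7], [-1.3, 3.1]]
collar [0.48218286 0.11246076 0.15327816] knob [0.46575606 0.11172646 0.18303755]
tri knob (array([0.46448573, 0.11155853, 0.18503155]), np.float64(0.004186547094374726))
```

```bash
cat >> h.py <<'E'
RX=R.from_euler('x',180,degrees=True)
BF=np.array([.56485,-.10614,.118]); BPSI=-13.16
UO=np.array([.53146,.11466,0]); UPSI=2.56
def boxpose(n,az=0,a=0,b=0):
    "TCP at height n (m) over the face along its axis, az deg turned about tool z"
    B=R.from_euler('z',BPSI,degrees=True)*R.from_euler('y',-25,degrees=True)
    return BF+B.apply([a,b,n]),B*RX*R.from_euler('z',az,degrees=True)
def levpose(val,d,dy=0):
    "TCP at distance d from pivot along lever at joint value val"
    B=R.from_euler('z',UPSI,degrees=True)*R.from_euler('y',-(0.64-val))
    return UO+[0,0,.064]+B.apply([0,dy,d]),B*RX
def rel(tgt,start=None):
    p,r=start or pose(); q,s=tgt
    return np.r_[(r.inv()*s).as_rotvec(),r.inv().apply(q-p)*100]
def show(*T,start=None):
    start=start or pose()
    for t in T: print(rel(t,start).round(3).tolist(), 'world',np.round(t[0],3).tolist())
def st():
    o=ctrl.get_obs(); print({k:np.round(o[k],3).tolist() for k in('clock','joint_pos','tool_pos','orientation','force','opening')})
E
python3 - <<'E'
from h import *
p,r=pose()
D=R.from_euler('z',-13,degrees=True)*RX
show((np.array([.30,.45,.34]),r),(np.array([.47,.1,.34]),D),(np.array([.5,-.1,.32]),D),boxpose(.08))
E
```

```text
[0.0, 0.0, 0.0, 15.886, 15.801, -11.341] world [0.3, 0.45, 0.34]
[-0.0, -0.0, -0.063, 42.178, 44.484, -11.343] world [0.47, 0.1, 0.34]
[-0.0, -0.0, -0.063, 50.768, 62.793, -9.343] world [0.5, -0.1, 0.32]
[0.013, 0.436, -0.059, 53.784, 61.732, 3.606] world [0.532, -0.098, 0.191]
```

play_rows(
  commands=[
    [[0, 0, 0, 3, 3, -3, 0], [0, 0, 0, 6, 6, -6, 0], [0, 0, 0, 9, 9, -8.5, 0], [0, 0, 0, 12, 12, -10.5, 0], [0, 0, 0, 15, 15, -11.3, 0], [0, 0, 0, 17.5, 18, -11.3, 0], [0, 0, 0, 20, 21, -11.3, 0], [0, 0, 0, 22, 24, -11.3, 0]],
  ],
)

```text
clock: 1.77
tool_pos: [0.3284, 0.3728, 0.3398]
orientation: [-179.9, -0.0, -16.6]
force: [1.6, 0.0, 0.8]
opening: 0.04
gripper_force: 0.0
```

play_rows(
  commands=[
    [[0, 0, 0, 2.5, 2.8, 0, 0], [0, 0, 0, 5, 5.6, 0, 0], [0, 0, 0, 7.5, 8.4, 0, 0], [0, 0, 0, 10, 11.2, 0, 0], [0, 0, 0, 12.5, 14, 0, 0], [0, 0, 0, 15, 16.8, 0, 0], [0, 0, 0, 17.5, 19.6, 0, 0], [0, 0, 0, 20, 22, 0, 0]],
  ],
)

```text
clock: 2.43
tool_pos: [0.4566, 0.1043, 0.3396]
orientation: [-179.9, -0.0, -16.6]
force: [0.6, 0.7, -0.2]
opening: 0.0004
gripper_force: 0.0
```

```bash
python3 - <<'E'
from h import *
st(); D=R.from_euler('z',-13,degrees=True)*RX
show((np.array([.5,-.1,.33]),D),boxpose(.10),boxpose(.045))
E
```

```text
{'clock': 2.433, 'joint_pos': [37.041, -2.815, -13.009, 0.004, -79.727, 36.362], 'tool_pos': [0.457, 0.104, 0.34], 'orientation': [-179.939, -0.05, -16.597], 'force': [0.579, 0.665, -0.225], 'opening': 0.0}
[-0.001, -0.001, -0.063, 9.993, 18.336, 0.949] world [0.5, -0.1, 0.33]
[0.012, 0.435, -0.059, 12.154, 17.338, 13.089] world [0.524, -0.097, 0.209]
[0.012, 0.435, -0.059, 14.47, 17.204, 18.076] world [0.546, -0.102, 0.159]
```

play_rows(
  commands=[
    [[0, 0, 0, 2, 4, 0, 0], [0, 0, 0, 5, 7, 0, 0], [0, 0, -0.06, 8, 10, 0, 0], [0, 0.11, -0.06, 9, 13, 1, 0], [0.01, 0.22, -0.06, 10, 16, 4, 0], [0.01, 0.33, -0.06, 11, 17.3, 7, 0], [0.012, 0.435, -0.059, 11.5, 17.4, 10, 0], [0.012, 0.435, -0.059, 12.15, 17.34, 13.1, 0]],
  ],
)

```text
clock: 3.1
tool_pos: [0.5225, -0.0941, 0.2113]
orientation: [-179.8, -25.4, -13.2]
force: [3.3, -3.1, 0.2]
opening: 0.0001
gripper_force: 0.0
```

```bash
python3 - <<'E'
from h import *
st(); show(boxpose(.045),boxpose(.034),boxpose(.02))
p=ctrl.snapshot('side'); save(p,'s1.png'); q=ctrl.snapshot('top')
i=cv2.imread('pics/s1.png')[180:300,270:430]; a=cv2.resize(i,(400,300),interpolation=cv2.INTER_CUBIC)
save(q,'t1.png'); b=cv2.resize(cv2.imread('pics/t1.png')[130:250,230:390],(400,300),interpolation=cv2.INTER_CUBIC)
cv2.imwrite('pics/c1.png',np.hstack([a,b]))
print(proj(p,pose()[0]),proj(q,pose()[0]))
E
```

```text
{'clock': 3.1, 'joint_pos': [18.407, -7.397, -49.039, 27.171, -28.979, 36.77], 'tool_pos': [0.523, -0.094, 0.211], 'orientation': [-179.764, -25.391, -13.205], 'force': [3.307, -3.124, 0.225], 'opening': 0.0}
[-0.004, -0.007, -0.001, 0.004, 0.23, 5.811] world [0.546, -0.102, 0.159]
[-0.004, -0.007, -0.001, -0.004, 0.235, 6.911] world [0.551, -0.103, 0.149]
[-0.004, -0.007, -0.001, -0.014, 0.24, 8.311] world [0.557, -0.104, 0.136]
[335.82124254 225.78815221] [324.18122114 214.1417497 ]
```

View pics/c1.png

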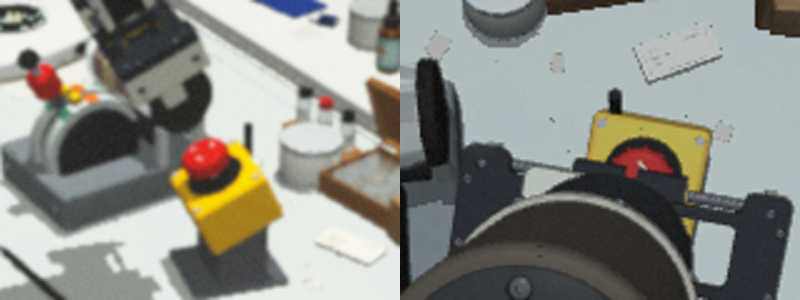

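play_rows(
  commands=[
    [[0, 0, 0, 0, 0.2, 2, 0], [0, 0, 0, 0, 0.2, 4, 0], [0, 0, 0, 0, 0.23, 5.5, 0], [0, 0, 0, 0, 0.23, 6.3, 0], [0, 0, 0, 0, 0.23, 6.9, 0], [0, 0, 0, 0, 0.23, 7.4, 0], [0, 0, 0, 0, 0.23, 7.6, 0], [0, 0, 0, 0, 0.23, 7.6, 0]],
  ],
)

```text
clock: 3.87
tool_pos: [0.5547, -0.1048, 0.1416]
orientation: [179.9, -25.0, -13.2]
force: [-3.8, 0.7, 3.5]
opening: 0.0006
gripper_force: 2.6
```

```bash
python3 - <<'E'
from h import *
st(); show(boxpose(.022))
E
```

```text
{'clock': 3.867, 'joint_pos': [9.764, 1.549, -55.716, 45.527, -13.499, 24.284], 'tool_pos': [0.555, -0.105, 0.142], 'orientation': [179.88, -24.991, -13.172], 'force': [-3.768, 0.666, 3.49], 'opening': 0.001}
[0.002, 0.0, -0.0, -0.07, -0.101, 0.368] world [0.556, -0.104, 0.138]
```

play_rows(
  commands=[
    [[0, 0, 0, 0, -0.1, 0.2, 0], [0, 0, 0, 0, -0.1, 0.4, 0], [0, 0, 0, 0, -0.1, 0.5, 0], [0, 0, 0, 0, -0.1, 0.5, 0]],
  ],
)

```text
clock: 4.2
tool_pos: [0.5565, -0.1045, 0.139]
orientation: [179.9, -25.2, -13.2]
force: [-21.5, 3.9, 26.9]
opening: 0.0005
gripper_force: 17.1
```

```bash
python3 - <<'E'
from h import *
st(); show(boxpose(.022))
E
```

```text
{'clock': 4.2, 'joint_pos': [8.55, 1.858, -56.529, 48.972, -12.187, 21.808], 'tool_pos': [0.557, -0.105, 0.139], 'orientation': [179.901, -25.169, -13.209], 'force': [-21.549, 3.918, 26.9], 'opening': 0.0}
[0.002, -0.003, -0.001, -0.12, -0.032, 0.058] world [0.556, -0.104, 0.138]
```

```bash
python3 - <<'E'
from h import *
s=pose(); show((np.array([.47,-.02,.32]),s[1]),(np.array([.40,.09,.33]),levpose(.135,.18)[1]),levpose(.135,.20))
E
```

```text
[0.0, 0.0, 0.0, -1.675, -6.216, -20.799] world [0.47, -0.02, 0.32]
[0.127, 0.066, -0.245, -9.692, -15.317, -25.687] world [0.4, 0.09, 0.33]
[0.127, 0.066, -0.245, -10.915, -18.108, -16.216] world [0.435, 0.11, 0.239]
```

play_rows(
  commands=[
    [[0, 0, 0, 0, 0, -1, 0], [0, 0, 0, 0, 0, -3, 0], [0, 0, 0, 0, 0, -6, 0], [0, 0, 0, 0, 0, -9, 0], [0, 0, 0, 0, -0.2, -12, 0], [0, 0, 0, 0, -1, -15, 2], [0, 0, 0, 0, -3, -17, 5], [0, 0, 0, 0, -6, -18.5, 8]],
  ],
)

```text
clock: 4.87
tool_pos: [0.4935, -0.0272, 0.3075]
orientation: [-179.8, -25.1, -13.4]
force: [1.0, 0.3, 0.2]
opening: 0.0152
gripper_force: 0.0
```

```bash
python3 - <<'E'
from h import *
st(); show((np.array([.40,.05,.33]),levpose(.135,.18)[1]),levpose(.135,.20),levpose(.135,.17))
E
```

```text
{'clock': 4.867, 'joint_pos': [32.879, -15.879, -41.103, 23.741, -49.174, 30.6], 'tool_pos': [0.494, -0.027, 0.308], 'orientation': [-179.809, -25.146, -13.372], 'force': [1.026, 0.336, 0.171], 'opening': 0.015}
[0.123, 0.065, -0.248, -8.895, -5.369, -6.641] world [0.4, 0.05, 0.33]
[0.123, 0.065, -0.248, -10.959, -12.014, 2.461] world [0.435, 0.11, 0.239]
[0.123, 0.065, -0.248, -10.812, -12.402, 5.432] world [0.449, 0.111, 0.213]
```

play_rows(
  commands=[
    [[0, 0, 0, -2, -1, -2, 8], [0.03, 0.02, -0.06, -4.5, -2.5, -4, 8], [0.06, 0.03, -0.12, -7, -4.5, -5, 8], [0.09, 0.05, -0.18, -9, -7, -5, 8], [0.12, 0.065, -0.245, -10, -9.5, -3, 8], [0.123, 0.065, -0.248, -10.5, -11.5, -1, 8], [0.123, 0.065, -0.248, -10.9, -12, 1.5, 8], [0.123, 0.065, -0.248, -10.9, -12, 2.4, 8]],
  ],
)

```text
clock: 5.53
tool_pos: [0.4352, 0.112, 0.2356]
orientation: [179.9, -28.6, 2.9]
force: [-1.7, 0.2, -0.7]
opening: 0.068
gripper_force: 0.0
```

```bash
python3 - <<'E'
from h import *
st(); show(levpose(.135,.20),levpose(.135,.17),levpose(.135,.091))
p=ctrl.snapshot('side'); save(p,'s2.png'); q=ctrl.snapshot('top')
i=cv2.imread('pics/s2.png')[150:300,230:390]; a=cv2.resize(i,(400,375),interpolation=cv2.INTER_CUBIC)
save(q,'t2.png'); b=cv2.resize(cv2.imread('pics/t2.png')[130:280,140:300],(400,375),interpolation=cv2.INTER_CUBIC)
cv2.imwrite('pics/c2.png',np.hstack([a,b]))
for x in (p,q):
  print(proj(x,pose()[0]),[(np.round(f['bbox']),round(f['conf'],2)) for f in ctrl.find_in(x,'collar_grip')[:1]])
E
```

```text
{'clock': 5.533, 'joint_pos': [56.167, -20.21, -58.279, 36.671, -40.04, 10.627], 'tool_pos': [0.435, 0.112, 0.236], 'orientation': [179.906, -28.562, 2.889], 'force': [-1.69, 0.232, -0.661], 'opening': 0.068}
[-0.001, 0.006, 0.005, 0.122, 0.169, -0.319] world [0.435, 0.11, 0.239]
[-0.001, 0.006, 0.005, 0.142, 0.173, 2.681] world [0.449, 0.111, 0.213]
[-0.001, 0.006, 0.005, 0.193, 0.182, 10.581] world [0.487, 0.113, 0.144]
[269.98106622 188.76571991] [(array([276., 205.,  18.,  22.]), 0.67)]
[192.26407899 260.37442217] [(array([193., 232.,  21.,  16.]), 0.73)]
```

View pics/c2.png

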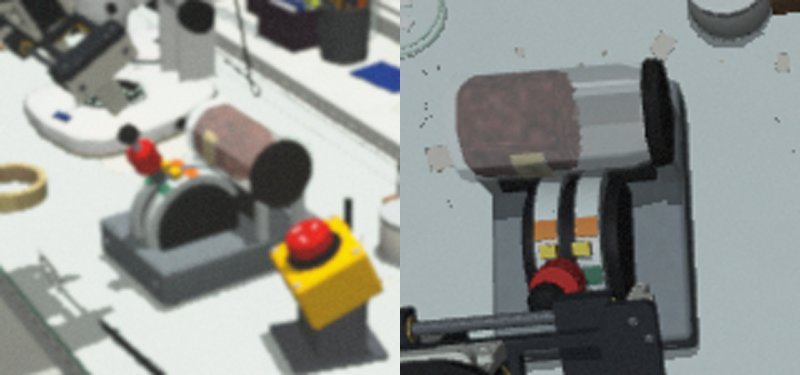

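```bash
cat > kin.py <<'E'
from h import *
from scipy.optimize import least_squares
D=[([89.902,20.591,.633,-.022,-70.136,-16.506],[.193,.646,.226],[179.903,-.007,-16.612]),
([37.041,-2.815,-13.009,.004,-79.727,36.362],[.457,.104,.34],[-179.939,-.05,-16.597]),
([18.407,-7.397,-49.039,27.171,-28.979,36.77],[.523,-.094,.211],[-179.764,-25.391,-13.205]),
([9.764,1.549,-55.716,45.527,-13.499,24.284],[.555,-.105,.142],[179.88,-24.991,-13.172]),
([8.55,1.858,-56.529,48.972,-12.187,21.808],[.5565,-.1045,.139],[179.901,-25.169,-13.209]),
([32.879,-15.879,-41.103,23.741,-49.174,30.6],[.494,-.027,.308],[-179.809,-25.146,-13.372]),
([56.167,-20.21,-58.279,36.671,-40.04,10.627],[.435,.112,.236],[179.906,-28.562,2.889])]
def e(a,t): return R.from_euler(a,t,degrees=True)
def fk(j,k):
    h,a2,a3,d4,d5,d6=k
    # x forward, z up; forearm along x at zero; j5 axis=y ; tool along x at j5=0
    r=e('z',j[0]); p=np.array([0,0,h])
    r2=r*e('y',j[1]); p=p+r2.apply([0,0,a2])
    r3=r*e('y',-j[2]); 
    return r,p,r2,r3
def full(j,k,mode):
    h,a2,a3,d4,d5,d6=k; par,s4,s5,s6=mode
    r=e('z',j[0]); r2=r*e('y',j[1]); p=np.array([0,0,h])+r2.apply([0,0,a2])
    r3=r*e('y',(j[1] if par else 0)-j[2]); p=p+r3.apply([d4,0,a3])
    r4=r3*e('x',s4*j[3]); p=p+r4.apply([0,d5,0])
    r5=r4*e('y',s5*j[4]); p=p+r5.apply([d6,0,0])
    # tool z along x of r5 ; tool x initial -> fit via fixed offset
    r6=r5*e('x',s6*j[5])
    return p,r6
M=None
if __name__=='__main__':
    import itertools
    for mode in itertools.product([0,1],[1,-1],[1,-1],[1,-1]):
        def f(k):
            o=[]; off=R.from_rotvec(k[6:9])
            for j,p,q in D:
                a,b=full(j,k[:6],mode); o+=[*(a-p)]+[*((b*off).inv()*e('xyz',q)).as_rotvec()*.3]
            return o
        best=min((least_squares(f,[.1,.5,0,.5,-.19,.25,*w]) for w in ([0,1.57,0],[1.2,1.2,1.2],[0,-1.6,0],[2,0,2],[2.2,-2.2,0])),key=lambda r:r.cost)
        if best.cost<1e-2: print(mode,best.cost,best.x.round(4).tolist(),np.abs(best.fun).max())
E
python3 kin.py
```

```text
(1, -1, -1, -1) 5.205051344133507e-07 [0.1992, 0.6007, 0.0002, 0.4637, -0.1921, 0.3775, -1.2092, 1.2092, -1.2092] 0.000507947450549523
```

```bash
cat > ik.py <<'E'
from kin import *
K=[0.1992,0.6007,0.0002,0.4637,-0.1921,0.3775]; MO=(1,-1,-1,-1); OFF=R.from_rotvec([-1.2092,1.2092,-1.2092])
LO=np.array([-176.03,-82.01,-58.28,-173.87,-174.79,-173.66])+.3; HI=np.array([176.03,121.73,71.71,95.51,-.11,173.66])-.3
def ik(t,n=40,seed=None):
    def f(j):
        a,b=full(j,K,MO); return np.r_[(a-t[0])*10,((b*OFF).inv()*t[1]).as_rotvec()*3]
    S=[]; rng=np.random.default_rng(0)
    X=([np.clip(seed,LO+.1,HI-.1)] if seed is not None else [])+[rng.uniform(LO,HI) for _ in range(n)]
    for x in X:
        r=least_squares(f,x,bounds=(LO,HI),x_scale=50,max_nfev=60)
        if r.cost<1e-6 and not any(np.abs(r.x-s).max()<2 for s in S): S.append(r.x)
    return S
E
python3 - <<'E'
from ik import *
for az in (-50,0): print('box',az,[s.round(0).tolist() for s in ik(boxpose(.008,az))])
def lp(val,d,tilt):
    q=levpose(val,.102)[0]; Rt=e('z',UPSI)*e('y',-tilt)*RX
    return q+[0,0,.006]+Rt.apply([0,0,.019]),Rt
for v,t in((.135,29),(.135,20),(.135,10),(.135,0),(.7,0),(.7,-10)): print(v,t,[s.round(0).tolist() for s in ik(lp(v,0,t),20)])
E
```

```text
box -50 []
box 0 []
0.135 29 []
0.135 20 [[43.0, -3.0, -54.0, 30.0, -26.0, 24.0]]
0.135 10 [[41.0, 2.0, -40.0, 9.0, -40.0, 45.0]]
0.135 0 [[36.0, 8.0, -29.0, -0.0, -53.0, 57.0]]
0.7 0 [[33.0, 12.0, -21.0, -0.0, -57.0, 60.0]]
0.7 -10 [[29.0, 18.0, -12.0, -5.0, -69.0, 65.0]]
```

```bash
cat >> h.py <<'E'
def lp(val,d,tilt):
    "grasp point at d on the lever axis, tool tilt deg"
    q=levpose(val,d)[0]; Rt=R.from_euler('z',UPSI,degrees=True)*R.from_euler('y',-tilt,degrees=True)*RX
    return q+Rt.apply([0,0,.019]),Rt
def up(t,h): return t[0]-t[1].apply([0,0,h]),t[1]
E
python3 - <<'E'
from h import *
t=lp(.135,.110,10)
show(up(t,.09),up(t,.06),t)
st()
E
```

```text
[0.003, -0.325, 0.002, 2.38, -0.086, 2.091] world [0.466, 0.112, 0.23]
[0.003, -0.325, 0.002, 1.423, -0.096, 4.934] world [0.471, 0.112, 0.201]
[0.003, -0.325, 0.002, -0.49, -0.114, 10.621] world [0.482, 0.112, 0.142]
{'clock': 5.733, 'joint_pos': [56.106, -20.403, -58.166, 36.561, -40.447, 10.747], 'tool_pos': [0.435, 0.109, 0.237], 'orientation': [179.78, -28.599, 2.735], 'force': [0.217, -0.238, -0.095], 'opening': 0.079}
```

play_rows(
  commands=[
    [[0, -0.08, 0, 0.5, 0, -0.5, 8], [0, -0.17, 0, 1.2, 0, 0, 8], [0, -0.25, 0, 1.8, 0, 1, 8], [0.003, -0.325, 0.002, 2.4, -0.1, 2.1, 8], [0.003, -0.325, 0.002, 1.9, -0.1, 3.5, 8], [0.003, -0.325, 0.002, 1.42, -0.1, 4.9, 8], [0.003, -0.325, 0.002, 1.42, -0.1, 4.9, 8], [0.003, -0.325, 0.002, 1.42, -0.1, 4.9, 8]],
  ],
)

```text
clock: 6.4
tool_pos: [0.4704, 0.112, 0.2007]
orientation: [180.0, -9.9, 2.6]
force: [-0.6, -0.3, 0.9]
opening: 0.08
gripper_force: 0.0
```

```bash
python3 - <<'E'
from h import *
t=lp(.135,.110,10)
show(up(t,.06),up(t,.03),t)
st()
p=ctrl.snapshot('side'); save(p,'s3.png'); q=ctrl.snapshot('top')
i=cv2.imread('pics/s3.png')[150:270,230:340]; a=cv2.resize(i,(440,480),interpolation=cv2.INTER_CUBIC)
save(q,'t3.png'); b=cv2.resize(cv2.imread('pics/t3.png')[150:270,150:240],(360,480),interpolation=cv2.INTER_CUBIC)
cv2.imwrite('pics/c3.png',np.hstack([a,b]))
E
```

```text
[0.0, 0.001, 0.001, 0.079, 0.005, 0.017] world [0.471, 0.112, 0.201]
[0.0, 0.001, 0.001, 0.084, 0.005, 3.017] world [0.476, 0.112, 0.171]
[0.0, 0.001, 0.001, 0.088, 0.005, 6.017] world [0.482, 0.112, 0.142]
{'clock': 6.4, 'joint_pos': [41.955, -2.956, -35.53, 8.206, -50.027, 45.8], 'tool_pos': [0.47, 0.112, 0.201], 'orientation': [179.982, -9.915, 2.627], 'force': [-0.561, -0.335, 0.854], 'opening': 0.08}
```

View pics/c3.png

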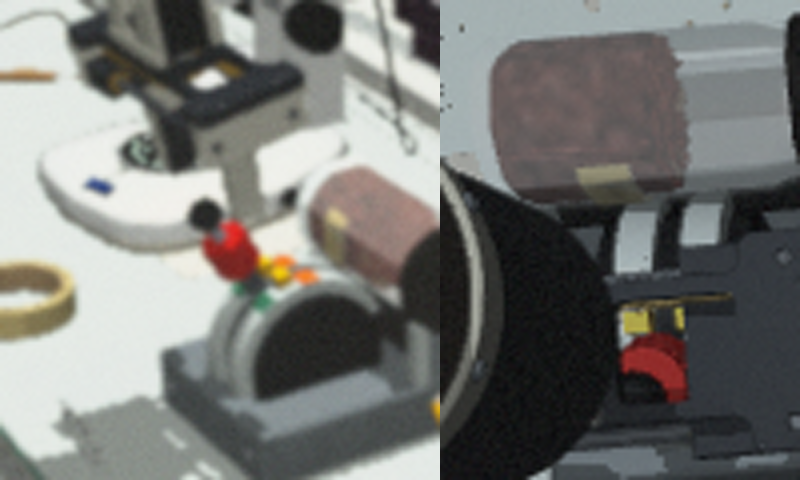

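play_rows(
  commands=[
    [[0, 0, 0, 0.08, 0, 2, 8], [0, 0, 0, 0.08, 0, 4, 8], [0, 0, 0, 0.08, 0, 5.4, 8], [0, 0, 0, 0.08, 0, 6, 8], [0, 0, 0, 0.08, 0, 6, 3], [0, 0, 0, 0.08, 0, 6, 2], [0, 0, 0, 0.08, 0, 6, 2], [0, 0, 0, 0.08, 0, 6, 2]],
  ],
)

```text
clock: 7.17
tool_pos: [0.4826, 0.1134, 0.1428]
orientation: [-179.9, -10.1, 2.6]
force: [-0.0, 0.4, 0.5]
opening: 0.0588
gripper_force: 0.0
```

play_rows(
  commands=[
    [[0, 0, 0, 0, 0, 0, 2], [0, 0, 0, 0, 0, 0, 2], [0, 0, 0, 0, 0, 0, 2]],
  ],
)

```text
clock: 7.42
tool_pos: [0.4822, 0.113, 0.1418]
orientation: [-180.0, -10.0, 2.6]
force: [0.5, -0.3, -0.1]
opening: 0.0388
gripper_force: 0.0
```

```bash
python3 - <<'E'
from h import *
st(); t=lp(.135,.110,10)
show(t,lp(.135,.117,10),lp(.135,.1235,10))
print(); show(*[lp(v,.1235,10-(v-.135)*17.7) for v in np.linspace(.135,.7,9)],start=lp(.135,.1235,10))
E
```

```text
{'clock': 7.417, 'joint_pos': [40.799, 1.975, -39.876, 9.431, -40.616, 45.059], 'tool_pos': [0.482, 0.113, 0.142], 'orientation': [-179.953, -9.997, 2.616], 'force': [0.512, -0.307, -0.089], 'opening': 0.039}
[-0.001, 0.0, 0.001, -0.063, 0.051, 0.017] world [0.482, 0.112, 0.142]
[-0.001, 0.0, 0.001, -0.29, 0.05, -0.645] world [0.478, 0.112, 0.148]
[-0.001, 0.0, 0.001, -0.501, 0.049, -1.26] world [0.475, 0.112, 0.153]

[0.0, 0.0, 0.0, 0.0, 0.0, 0.0] world [0.475, 0.112, 0.153]
[0.0, -0.022, -0.0, 0.793, -0.0, -0.254] world [0.482, 0.112, 0.157]
[0.0, -0.044, -0.0, 1.602, -0.0, -0.45] world [0.49, 0.113, 0.161]
[0.0, -0.065, -0.0, 2.422, -0.0, -0.586] world [0.498, 0.113, 0.163]
[0.0, -0.087, -0.0, 3.25, 0.0, -0.661] world [0.506, 0.114, 0.166]
[0.0, -0.109, -0.0, 4.08, 0.0, -0.676] world [0.514, 0.114, 0.167]
[0.0, -0.131, -0.0, 4.91, -0.0, -0.631] world [0.522, 0.114, 0.168]
[0.0, -0.153, -0.0, 5.734, 0.0, -0.525] world [0.531, 0.115, 0.168]
[0.0, -0.175, -0.0, 6.547, 0.0, -0.359] world [0.539, 0.115, 0.168]
```

Not gripped yet (39 mm); wait, then lift.

play_rows(
  commands=[
    [[0, 0, 0, 0, 0, 0, 2], [0, 0, 0, 0, 0, 0, 2], [0, 0, 0, 0, 0, 0, 2], [0, 0, 0, 0, 0, 0, 2]],
  ],
)

```text
clock: 7.75
tool_pos: [0.4823, 0.1137, 0.1418]
orientation: [-179.9, -10.0, 2.6]
force: [-2.3, 4.0, 2.6]
opening: 0.0336
gripper_force: 30.0
```

play_rows(
  commands=[
    [[0, 0, 0, -0.1, 0, -0.25, 2], [0, 0, 0, -0.2, 0, -0.5, 2], [0, 0, 0, -0.3, 0, -0.75, 2], [0, 0, 0, -0.4, 0, -1, 2], [0, 0, 0, -0.45, 0, -1.25, 2], [0, 0, 0, -0.45, 0, -1.25, 2]],
  ],
)

```text
clock: 8.25
tool_pos: [0.4757, 0.1133, 0.1533]
orientation: [-179.9, -10.0, 2.6]
force: [3.9, 5.5, -6.1]
opening: 0.0333
gripper_force: 30.0
```

```bash
python3 - <<'E'
from h import *
st(); show(lp(.135,.1235,10))
E
```

```text
{'clock': 8.25, 'joint_pos': [41.459, 0.492, -39.542, 9.187, -42.428, 44.792], 'tool_pos': [0.476, 0.113, 0.153], 'orientation': [-179.894, -10.024, 2.622], 'force': [3.882, 5.472, -6.082], 'opening': 0.033}
[-0.002, -0.0, 0.001, -0.068, 0.112, -0.015] world [0.475, 0.112, 0.153]
```

play_rows(
  commands=[
    [[0, -0.022, 0, 0.8, 0, -0.25, 2], [0, -0.044, 0, 1.6, 0, -0.45, 2], [0, -0.065, 0, 2.4, 0, -0.6, 2], [0, -0.087, 0, 3.2, 0, -0.65, 2], [0, -0.109, 0, 4.1, 0, -0.67, 2], [0, -0.131, 0, 4.9, 0, -0.63, 2], [0, -0.153, 0, 5.7, 0, -0.52, 2], [0, -0.175, 0, 6.5, 0, -0.36, 2]],
  ],
)

```text
clock: 8.92
tool_pos: [0.5363, 0.1159, 0.1659]
orientation: [-179.9, 0.5, 2.6]
force: [-5.2, 7.3, -5.7]
opening: 0.0333
gripper_force: 30.0
```

```bash
python3 - <<'E'
from h import *
st(); show(lp(.69,.1235,0))
p=ctrl.snapshot('side'); save(p,'s4.png')
i=cv2.imread('pics/s4.png')[150:270,230:390]; cv2.imwrite('pics/c4.png',cv2.resize(i,(640,480),interpolation=cv2.INTER_CUBIC))
E
```

```text
{'clock': 8.917, 'joint_pos': [32.445, 11.78, -19.809, -0.334, -58.766, 60.298], 'tool_pos': [0.536, 0.116, 0.166], 'orientation': [-179.929, 0.45, 2.568], 'force': [-5.219, 7.297, -5.743], 'opening': 0.033}
[-0.001, 0.008, 0.0, 0.123, 0.103, -0.246] world [0.538, 0.115, 0.168]
```

View pics/c4.png

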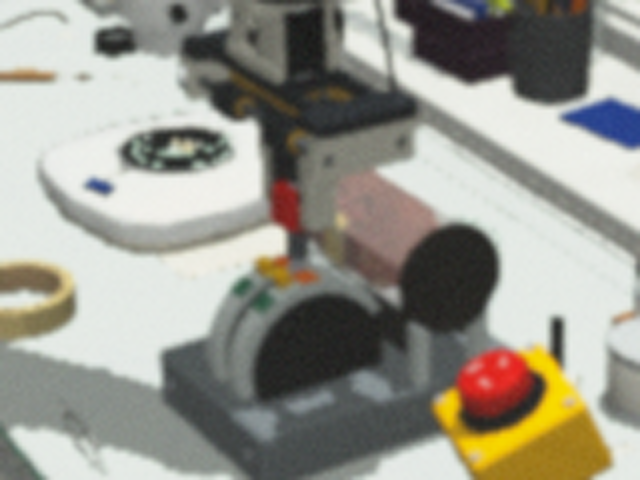

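play_rows(
  commands=[
    [[0, 0, 0, 0.3, 0, 0, 2], [0, 0, 0, 0.3, 0, 0.6, 2], [0, 0, 0, 0.3, 0, 1.1, 2], [0, 0, 0, 0.3, 0, 1.1, 8], [0, 0, 0, 0.3, 0, 1.1, 8], [0, 0, 0, 0.3, 0, 1.1, 8], [0, 0, 0, 0.3, 0, 1.1, 8], [0, 0, 0, 0.3, 0, 1.1, 8]],
  ],
)

```text
clock: 9.63
tool_pos: [0.5417, 0.1153, 0.1569]
orientation: [-180.0, 0.1, 2.6]
force: [0.3, -0.2, -0.6]
opening: 0.0612
gripper_force: 0.0
```

```bash
python3 - <<'E'
from ik import *
st()
for tilt in (25,22,20,17,14):
  for n in (.008,.012,.016,.020):
    p,r=boxpose(n); B=e('z',BPSI)*e('y',-tilt)
    # keep tip at point on axis at n
    r_=[ik((p,B*RX*e('z',az)),3,seed=[8,2,-56,49,-12,22]) for az in (-50,)]
    print(tilt,n,[[s.round(0).tolist() for s in S] for S in r_])
E
```

```text
{'clock': 9.633, 'joint_pos': [32.249, 12.511, -20.268, -0.055, -57.269, 60.393], 'tool_pos': [0.542, 0.115, 0.157], 'orientation': [-179.983, 0.064, 2.612], 'force': [0.271, -0.152, -0.626], 'opening': 0.061}
25 0.008 [[]]
25 0.012 [[]]
25 0.016 [[[7.0, 3.0, -57.0, 53.0, -11.0, 69.0]]]
25 0.02 [[[8.0, 2.0, -57.0, 49.0, -12.0, 72.0]]]
22 0.008 [[[12.0, 5.0, -51.0, 33.0, -17.0, 84.0]]]
22 0.012 [[[13.0, 4.0, -50.0, 32.0, -18.0, 85.0]]]
22 0.016 [[[13.0, 4.0, -50.0, 31.0, -19.0, 86.0]]]
22 0.02 [[[13.0, 3.0, -50.0, 30.0, -20.0, 87.0]]]
20 0.008 [[[13.0, 6.0, -47.0, 25.0, -22.0, 92.0]]]
20 0.012 [[[14.0, 5.0, -46.0, 24.0, -22.0, 92.0]]]
20 0.016 [[[14.0, 5.0, -46.0, 23.0, -23.0, 93.0]]]
20 0.02 [[[14.0, 4.0, -46.0, 23.0, -24.0, 93.0]]]
17 0.008 [[[14.0, 7.0, -41.0, 17.0, -27.0, 100.0]]]
17 0.012 [[[14.0, 7.0, -41.0, 16.0, -28.0, 100.0]]]
17 0.016 [[[14.0, 6.0, -41.0, 16.0, -29.0, 100.0]]]
17 0.02 [[[14.0, 6.0, -41.0, 16.0, -29.0, 100.0]]]
14 0.008 [[[13.0, 8.0, -37.0, 11.0, -33.0, 105.0]]]
14 0.012 [[[13.0, 8.0, -37.0, 11.0, -33.0, 105.0]]]
14 0.016 [[[13.0, 8.0, -37.0, 11.0, -34.0, 105.0]]]
14 0.02 [[[13.0, 7.0, -36.0, 11.0, -34.0, 105.0]]]
```

play_rows(
  commands=[
    [[0, 0, 0, 0, 0, 0, 8], [0, 0, 0, 0, 0, -2, 8], [0, 0, 0, 0, 0, -5, 8], [0, 0, 0, 0, 0, -8.5, 8], [0, 0, 0, 0, 0, -12, 8], [0, 0, 0, -1, 2, -15, 8], [0, 0, 0, -2.5, 5, -15.5, 8], [0, 0, 0, -4, 8, -15.5, 8]],
  ],
)

```text
clock: 10.3
tool_pos: [0.5063, 0.0336, 0.3146]
orientation: [-179.9, -0.2, 2.7]
force: [0.9, -0.2, -0.2]
opening: 0.0801
gripper_force: 0.0
```

```bash
cat >> h.py <<'E'
def bg(n,az,tilt=22):
    B=R.from_euler('z',BPSI,degrees=True)*R.from_euler('y',-tilt,degrees=True)
    # axis through head centre at n=.02 kept; tool axis passes it
    c=boxpose(.016)[0]
    return c+B.apply([0,0,n-.016]),B*RX*R.from_euler('z',az,degrees=True)
E
python3 - <<'E'
from ik import *
st(); 
s=pose(); show(bg(.13,-54),bg(.10,-54),bg(.011,-54))
for x in (.13,.1,.011): print([k.round(0).tolist() for k in ik(bg(x,-54),2,seed=[14,2,-50,30,-20,87])])
p=ctrl.snapshot('side'); save(p,'s5.png'); q=ctrl.snapshot('top')
i=cv2.imread('pics/s5.png')[150:270,240:400]; a=cv2.resize(i,(480,360),interpolation=cv2.INTER_CUBIC)
save(q,'t5.png'); b=cv2.resize(cv2.imread('pics/t5.png')[150:270,150:250],(300,360),interpolation=cv2.INTER_CUBIC)
cv2.imwrite('pics/c5.png',np.hstack([a,b]))
E
```

```text
{'clock': 10.3, 'joint_pos': [25.999, 1.661, -11.75, -0.01, -76.369, 66.715], 'tool_pos': [0.506, 0.034, 0.315], 'orientation': [-179.904, -0.198, 2.712], 'force': [0.872, -0.243, -0.159], 'opening': 0.08}
[-0.224, 0.317, -0.658, 0.398, 12.897, 7.615] world [0.517, -0.095, 0.238]
[-0.224, 0.317, -0.658, 1.47, 13.209, 10.4] world [0.528, -0.097, 0.21]
[-0.224, 0.317, -0.658, 4.648, 14.135, 18.661] world [0.56, -0.105, 0.128]
[[19.0, -8.0, -41.0, 18.0, -39.0, 99.0]]
[[18.0, -5.0, -44.0, 20.0, -34.0, 98.0]]
[[12.0, 4.0, -51.0, 32.0, -18.0, 89.0]]
```

View pics/c5.png

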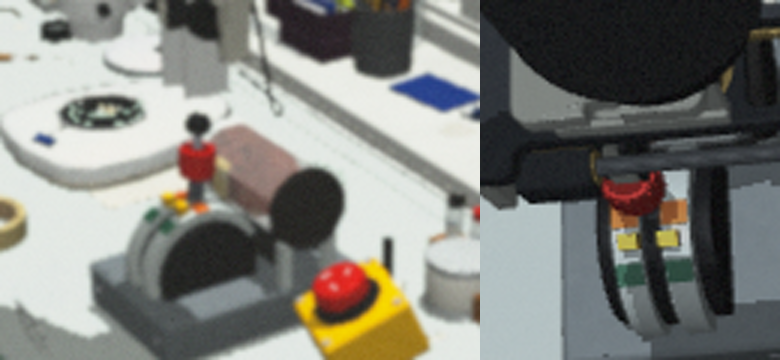

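```bash
python3 - <<'E'
from h import *
p=ctrl.snapshot('side'); 
for v in (.66,.72): print(v,[proj(p,levpose(v,d)[0]).round(1).tolist() for d in (.102,.116,.136)])
h=cv2.cvtColor(p['color'],cv2.COLOR_RGB2HSV)
m=(((h[...,0]<6)|(h[...,0]>172))&(h[...,1]>150)&(h[...,2]>70)).astype(np.uint8)
k,_,s,ce=cv2.connectedComponentsWithStats(m)
print([(s[i].tolist(),ce[i].round(1).tolist()) for i in range(1,k) if s[i,4]>60 and s[i,1]>180])
i=p['color'][185:200,298:312].astype(int).sum(2); print(i)
E
```

```text
0.66 [[303.0, 204.1], [302.9, 199.5], [302.8, 192.9]]
0.72 [[304.9, 203.7], [305.1, 199.1], [305.3, 192.3]]
[([300, 198, 11, 12, 107], [305.3, 203.6]), ([344, 238, 19, 16, 209], [353.3, 245.6])]
[[705 706 709 707 705 702 701 704 701 707 706 706 701 705]
 [709 705 707 705 702 690 675 661 683 694 699 707 704 709]
 [711 706 709 700 675 608 515 476 552 603 633 677 699 705]
 [707 709 707 689 572 401 280 244 290 329 414 564 674 701]
 [711 710 704 639 447 234 143 143 160 154 216 415 609 679]
 [710 708 691 556 306 158 127 136 127 130 139 281 514 645]
 [711 708 688 520 270 136 123 124 133 123 120 227 463 639]
 [704 710 683 542 300 159 122 113 108 122 143 273 511 659]
 [709 705 696 620 429 259 165 129 121 150 221 389 582 645]
 [710 710 708 680 591 437 287 194 183 271 416 544 601 567]
 [709 710 700 685 637 555 408 290 272 416 583 615 573 497]
 [703 696 665 606 568 500 406 342 352 463 581 571 496 434]
 [669 641 550 446 421 391 353 349 345 387 450 449 423 404]
 [586 531 425 313 281 270 291 323 309 286 290 316 342 382]
 [506 426 333 276 248 233 268 288 296 254 225 259 289 335]]
```

play_rows(
  commands=[
    [[0, 0, -0.1, 0, 4, 0, 8], [0, 0.04, -0.21, 0, 8, 0, 8], [-0.04, 0.08, -0.32, 0, 11, 1, 8], [-0.08, 0.13, -0.42, 0, 12.9, 2, 8], [-0.12, 0.18, -0.51, 0.1, 12.9, 3, 8], [-0.16, 0.23, -0.58, 0.2, 12.9, 4, 8], [-0.2, 0.28, -0.63, 0.3, 12.9, 6, 8], [-0.224, 0.317, -0.658, 0.4, 12.9, 7.6, 8]],
  ],
)

```text
clock: 11.12
tool_pos: [0.515, -0.094, 0.2348]
orientation: [161.9, -12.6, 43.0]
force: [-0.4, -0.9, -1.1]
opening: 0.0801
gripper_force: 0.0
```

```bash
python3 - <<'E'
from h import *
st(); show(bg(.13,-54),bg(.05,-54),bg(.011,-54))
E
```

```text
{'clock': 11.117, 'joint_pos': [19.066, -7.779, -41.914, 18.654, -38.57, 99.069], 'tool_pos': [0.515, -0.094, 0.235], 'orientation': [161.915, -12.608, 43.025], 'force': [-0.398, -0.906, -1.081], 'opening': 0.08}
[-0.001, 0.001, 0.003, 0.135, 0.265, -0.248] world [0.517, -0.095, 0.238]
[-0.001, 0.001, 0.003, 0.144, 0.271, 7.752] world [0.546, -0.102, 0.164]
[-0.001, 0.001, 0.003, 0.148, 0.275, 11.652] world [0.56, -0.105, 0.128]
```

play_rows(
  commands=[
    [[0, 0, 0, 0.1, 0.2, 2.5, 8], [0, 0, 0, 0.1, 0.2, 5, 8], [0, 0, 0, 0.1, 0.2, 7, 8], [0, 0, 0, 0.1, 0.2, 7.5, 8], [0, 0, 0, 0.1, 0.2, 7.5, 8], [0, 0, 0, 0.1, 0.2, 7.5, 8]],
  ],
)

```text
clock: 11.62
tool_pos: [0.5447, -0.1021, 0.1672]
orientation: [162.0, -12.5, 42.8]
force: [-0.1, 0.4, 0.2]
opening: 0.0801
gripper_force: 0.0
```

```bash
python3 - <<'E'
from h import *
st(); show(bg(.05,-54),bg(.011,-54))
E
```

```text
{'clock': 11.617, 'joint_pos': [15.434, -0.062, -46.438, 23.872, -26.377, 95.497], 'tool_pos': [0.545, -0.102, 0.167], 'orientation': [162.029, -12.46, 42.777], 'force': [-0.122, 0.435, 0.23], 'opening': 0.08}
[-0.002, 0.005, -0.0, 0.041, -0.055, 0.337] world [0.546, -0.102, 0.164]
[-0.002, 0.005, -0.0, 0.06, -0.048, 4.237] world [0.56, -0.105, 0.128]
```

play_rows(
  commands=[
    [[0, 0, 0, 0.05, -0.05, 1.5, 8], [0, 0, 0, 0.05, -0.05, 3, 8], [0, 0, 0, 0.05, -0.05, 3.9, 8], [0, 0, 0, 0.05, -0.05, 4.2, 8], [0, 0, 0, 0.05, -0.05, 4.2, 4], [0, 0, 0, 0.05, -0.05, 4.2, 4], [0, 0, 0, 0.05, -0.05, 4.2, 4], [0, 0, 0, 0.05, -0.05, 4.2, 4]],
  ],
)

```text
clock: 12.28
tool_pos: [0.5602, -0.1049, 0.1291]
orientation: [162.0, -12.6, 42.8]
force: [0.0, 1.0, 0.3]
opening: 0.0588
gripper_force: 0.0
```

play_rows(
  commands=[
    [[0, 0, 0, 0, 0, 0, 3.5], [0, 0, 0, 0, 0, 0, 3.5], [0, 0, 0, 0, 0, 0, 3.5], [0, 0, 0, 0, 0, 0, 3.5]],
  ],
)

```text
clock: 12.62
tool_pos: [0.5596, -0.1046, 0.1281]
orientation: [162.0, -12.5, 42.8]
force: [-4.2, 5.7, 3.7]
opening: 0.0466
gripper_force: 30.0
```

```bash
python3 - <<'E'
from h import *
st(); show(bg(.011,-54),bg(.011,3))
E
```

```text
{'clock': 12.617, 'joint_pos': [12.736, 4.405, -50.13, 31.471, -18.252, 89.568], 'tool_pos': [0.56, -0.105, 0.128], 'orientation': [162.023, -12.542, 42.823], 'force': [-4.191, 5.695, 3.725], 'opening': 0.047}
[-0.002, 0.003, 0.0, -0.001, 0.051, 0.045] world [0.56, -0.105, 0.128]
[-0.0, 0.004, 0.995, -0.001, 0.051, 0.045] world [0.56, -0.105, 0.128]
```

play_rows(
  commands=[
    [[0, 0, 0.12, 0, 0, 0, 3.5], [0, 0, 0.24, 0, 0, 0, 3.5], [0, 0, 0.36, 0, 0, 0, 3.5], [0, 0, 0.48, 0, 0, 0, 3.5], [0, 0, 0.6, 0, 0, 0, 3.5], [0, 0, 0.72, 0, 0, 0, 3.5], [0, 0, 0.84, 0, 0, 0, 3.5], [0, 0, 0.96, 0, 0, 0, 3.5]],
  ],
)

```text
clock: 13.28
tool_pos: [0.5599, -0.1046, 0.1283]
orientation: [-179.5, -21.8, -14.6]
force: [-2.6, 2.9, 1.9]
opening: 0.0465
gripper_force: 30.0
```

play_rows(
  commands=[
    [[0, 0, 0, 0, 0, 0, 3.5], [0, 0, 0, 0, 0, 0, 3.5], [0, 0, 0, 0, 0, 0, 8], [0, 0, 0, 0, 0, 0, 8], [0, 0, 0, 0, 0, 0, 8], [0, 0, 0, 0, 0, 0, 8], [0, 0, 0, 0, 0, 0, 8], [0, 0, 0, 0, 0, 0, 8]],
  ],
)

```text
clock: 13.95
tool_pos: [0.5597, -0.1052, 0.1278]
orientation: [-179.7, -21.8, -14.3]
force: [0.0, -0.4, 0.8]
opening: 0.0781
gripper_force: 0.0
```

play_rows(
  commands=[
    [[0, 0, 0, 0, 0, -1, 8], [0, 0, 0, 0, 0, -3, 8], [0, 0, 0, 0, 0, -6, 8], [0, 0, 0, 0, 0, -9, 8], [0, 0, 0, 0, 0, -12, 8], [0, 0, 0, 0, 0, -15, 8], [0, 0, 0, 0, 0, -17, 8], [0, 0, 0, 0, 0, -17, 8]],
  ],
)

```text
clock: 14.62
tool_pos: [0.4993, -0.0897, 0.291]
orientation: [-179.5, -22.2, -14.3]
force: [0.2, 1.1, -0.1]
opening: 0.0799
gripper_force: 0.0
```

```bash
python3 - <<'E'
from h import *
st()
p=ctrl.snapshot('side'); save(p,'s6.png')
h=cv2.cvtColor(p['color'],cv2.COLOR_RGB2HSV)
m=(((h[...,0]<6)|(h[...,0]>172))&(h[...,1]>150)&(h[...,2]>70)).astype(np.uint8)
k,_,s,ce=cv2.connectedComponentsWithStats(m)
print([(s[i].tolist(),ce[i].round(1).tolist()) for i in range(1,k) if s[i,4]>60 and s[i,1]>180])
i=cv2.imread('pics/s6.png')[150:300,240:440]; cv2.imwrite('pics/c6.png',cv2.resize(i,(800,600),interpolation=cv2.INTER_CUBIC))
E
```

```text
{'clock': 14.617, 'joint_pos': [21.134, -12.325, -37.233, 16.623, -47.657, 45.325], 'tool_pos': [0.499, -0.09, 0.291], 'orientation': [-179.493, -22.168, -14.282], 'force': [0.208, 1.072, -0.114], 'opening': 0.08}
[([300, 198, 12, 12, 108], [305.4, 203.6]), ([343, 236, 19, 16, 212], [351.9, 243.4])]
```

View pics/c6.png

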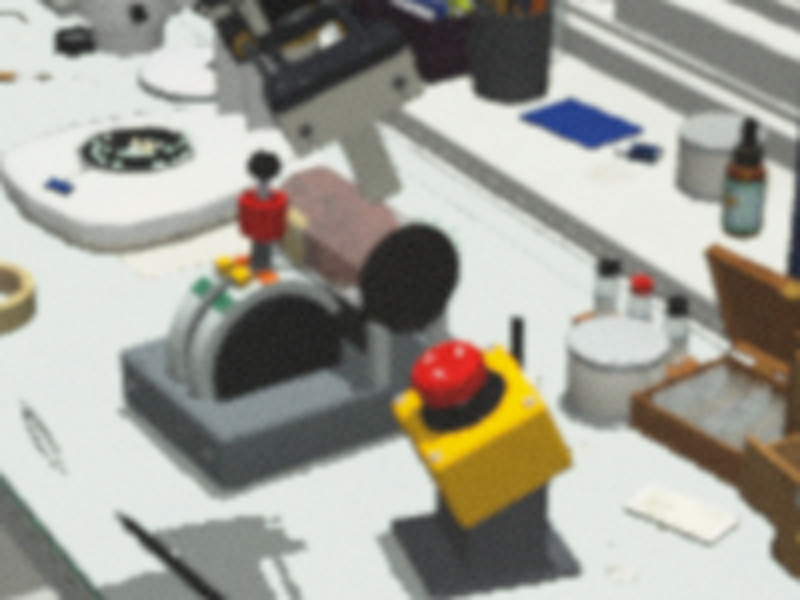

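The mushroom is back at its starting pixel (351.9, 243.4), so it is up. The lever is upright with the collar down at (305.4, 203.6), and the arm is clear. A few hold rows let the arm settle before I hand the job in.

play_rows(
  commands=[
    [[0, 0, 0, 0, 0, 0, 8], [0, 0, 0, 0, 0, 0, 8], [0, 0, 0, 0, 0, 0, 8], [0, 0, 0, 0, 0, 0, 8]],
  ],
)

```text
clock: 15.0
tool_pos: [0.4981, -0.0906, 0.2846]
orientation: [-179.8, -21.7, -14.3]
force: [-0.3, 0.3, 0.4]
opening: 0.0798
gripper_force: 0.0
```

```bash
python3 -c "
from plant import ctrl
print(ctrl.close_job())"
```

```text
the job is handed in; nothing more can be done
None
```

The job is handed in at about 15 s on the robot's clock: the mushroom was latched, the lever moved to reverse with its collar down, and the mushroom released and up again in the last picture; no verdict was returned.

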